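# Put the check-weight case away: fold the keeper down, shut the lid

### The job

Put the check-weight case away: push the upright keeper flap over until it lies flat on top of the weights, then swing the lid down over it and push it fully shut, gently, without letting it slam. Push from the outside with the fingers only: lift nothing out of its place, do not touch the weights, the tweezers or the grey felt under the flap and inside the lid, and do not disturb the two cups and the stamp beside the case.

Things in the scene. Friction and masses are not known exactly. Their poses are not given: they have to be found in the camera images.
- weight_case: Dark wooden case, 140 x 190 mm, 66 mm high without lid. It does not slide. Origin: centre of its underside, on the desk; x from the front wall to the back wall where the lid is hinged, y left, z up. Inside, a light wooden block (top 42 mm up) holds four brass weights in wells in a row along y, 22 mm in front of the middle, tops 54 mm up. Yaw within 0.5 rad of facing the robot.
- keeper (a joint): Hinge of the keeper flap: along the case's y at x = -54, z = 57.5 mm of the case, just inside the front wall. 0: flat, pointing to +x over the weights, bare metal top 60.5 mm above the desk; pi/2: upright, bare face to the front (-x), felt to the lid; stop at 1.66. Starts 1.25 to 1.6. Friction hinge (0.045 N m): stays where it is left; about 1 N at its edge moves it.
- keeper_edge (a point): Middle of the free edge of the keeper, an aluminium flap 160 mm wide (y), 78 mm long from hinge line to this edge, 3 mm thick (rolled free edge 5 mm), with 2 mm grey felt on its weight-side face.
- weight_case_lid (a joint): Hinge of the lid: along the case's y at x = 72, z = 67 mm of the case (top of the back wall). 0: shut, underside 66 and top 78 mm above the desk; pi/2: upright, felt to the front, bare outside to the back. Starts 1.4 to 1.65; stop at 1.8. Friction hinge (0.2 N m): stays where it is left; 1 to 3 N at its edge moves it. A keeper that still stands blocks it.
- lid_edge (a point): Middle of the lid's free edge, half-way through its thickness, 145 mm from the hinge line. The lid is a dark wooden slab 144 mm long, 194 mm wide (y), 12 mm thick, with a 3 mm grey felt pad (122 x 172 mm) inside.
- weight_200: Brass weight with a knob, 32 mm wide, 34 mm high, leftmost (+y) well. Origin: centre of its underside. Not to be touched.
- weight_200b: A second one like it, in the next well. Not to be touched.
- weight_100: Brass weight, 25 mm wide, 27 mm high, third well. Not to be touched.
- weight_50: Brass weight, 20 mm wide, 21 mm high, rightmost (-y) well. Not to be touched.
- tweezers: Steel tweezers, 126 mm long, lying along y in the groove behind the weights, 42 mm behind the case's middle. Not to be touched.
- keeper_felt: Grey felt on the weight side of the keeper (origin on the keeper's hinge line). Not to be touched.
- lid_felt: Grey felt pad inside the lid (its frame is the case's frame when the lid is shut, and turns with the lid). Not to be touched.
- cup_steel: Steel cup, 65 mm wide, 48 mm high, standing on the desk about 165 mm left (+y) of the case's middle. Origin: centre of its underside. Bystander.
- cup_green: Green plastic cup, 71 mm wide, 42 mm high, about 165 mm right (-y) of the case's middle. Origin: centre of its underside. Bystander.
- stamp_lot: Wooden hand stamp standing on its foot, 25 x 48 mm, 73 mm high, to the front right of the case, about 95 mm nearer the robot and 155 mm right of its middle. Origin: centre of its underside. Bystander.

How it is judged:
By the outcome, as a careful person would: the job done as asked, in the order asked, and still so for the second after the job is handed in, with the robot touching nothing.
It also fails if it takes over 58 s, if anything falls off the work surface, if the arm or the gripper's body presses on something with over 40 N, if the wrist force passes 120 N, or if a joint passes its speed limit or range.

### The arm

A 6-joint arm with a two-finger parallel gripper is mounted at the origin on a cart in front of the work surface, level with it; the furniture and walls round the work are solid. World frame = base frame: x ahead of the robot, y to its left, z up, the work surface at z = 0. Lengths are in m, angles in rad, forces in N, time in s.
With the tool pointing down it reaches from about 0.3 to 0.775 m from the base axis. Payload 14.6 kg.
Tool frame: the origin (TCP) lies at the very end of the fingers, on their centre line; the grasp point (between the pads) lies 19 mm behind it; z points along the fingers, y is the direction in which the jaws open and shut (so a half turn about z gives the same grasp; the last joint's range is limited). The gripper opens to 85 mm and grips with 20 to 120 N. Pads are 22 mm wide; open, the fingers measure 114 mm over their backs; the gripper's body (76 mm by 85 mm) begins 54 mm behind the grasp point. The pads swing forward as they close: fully open they stand 13 mm farther back than shut.
Start: joints at [-1.192, 0.3, 1.521, -0, 1.321, -0.067], TCP at [0.237, -0.496, 0.208] pointing down, gripper open.
Joint ranges: [-3.03, 3.03], [-0.79, 2.21], [0.23, 2.52], [-1.04, 4.18], [0, 3.07], [-2.55, 2.55]. Speed limits (rad/s): [2.22, 2.22, 2.57, 3.14, 3.14, 3.14].

### API

Orientations are given as a 3x3 rotation matrix whose columns are the frame's x, y, z axes.
In Python, from station import r, viewer, close_job gives the robot as it stands. The module is installed in compiled form; this text tells all that it offers.
- The arm moves only by the tool drive_tool, never from a script. Its argument "moves" is one flat list of numbers, 7 for each row, row after row: the turn, a rotation vector about the tool's x, y, z in degrees, then the shift along the tool's x, y, z in m, then the closure, from 0 (fully open) to 1 (shut). A call has 1 to 12 rows; each row shifts and turns the commanded pose from where the row before left it, along the tool's axes as they then stand; what a row does not reach is not made up. A row lasts 1/8 s, in which the tool goes at most 62.5 mm and 10.7 degrees, less where a joint would pass 70% of its speed; a pose out of reach is approached as far as the arm can. A call is refused whole if a number of a shift passes 0.0625 or a number of a turn 10.7, either way. A call with a gripper value outside its range is refused whole. The fingers move at their own pace and stop on an object; the grip force is fixed at half the most. Time passes only in rows, so rows that do not move let the fingers close. It gives the time, the measured TCP pose, the force and the opening at its end, in the units of the state.
- r.get_state(): the state, without advancing time (a new reading comes with each control period).
- viewer.grab_frame(name): name is "scene" or "top"; returns a dict with "image" (400x640x3 uint8, blue, green, red), "depth" (400x640 float32, m along the optical axis (not along the pixel's ray), 0 where there is no reading), "fx", "fy", "cx", "cy" (pixels), "rvec" (rotation vector, rad) and "tvec" (3), from world to camera coordinates, as OpenCV has them. Camera axes: x right, y down, z forward; pixel columns grow to the right and rows downward; lengths in m; the calibration is good to about 2 mm. A picture is of the moment at which its call begins.
- close_job(): hands the job in, once; it reports no verdict.
The state is a dict: "clock": time; "joints": joint angles; "qd": joint speeds; "joint_torque": joint torques, N m; "eef_pos": TCP position; "tool_rot": TCP orientation; "wrist_force": force on the tool from outside, world axes, zero at the start; "ft_torque": the same for the moment, N m; "finger_gap": finger opening in m.
Only numpy, scipy, OpenCV 4.12 (cv2) and the standard library are available. Lean on these libraries where they do the work, as an engineer would, in place of code of your own. Each camera call takes 0.05 s, during which the arm holds its last target.

## Working session

There is one attempt and no reset: what is moved stays moved. The work goes in short steps, Python scripts to look and compute and a tool call to move; the robot and the scene stay as the last step left them, time stands still between calls to the robot, and variables do not carry over. Pictures are saved under pics/ and viewed, and the job is handed in when it is done.

Besides the shell and the picture viewer there is one more tool, called as name(argument=value, ...) on one line, values as JSON. drive_tool: Moves the arm, as the interface text tells. Its arguments: {"type":"object","properties":{"moves":{"type":"array"}},"required":["moves"]}

```bash
mkdir -p pics; cat > h.py <<'E'
import numpy as np, cv2
from station import r, viewer, close_job
def grab(n,tag):
    f=viewer.grab_frame(n); cv2.imwrite(f"pics/{tag}.png",f["image"]); np.savez(f"pics/{tag}.npz",**f); return f
def pts(f):
    R=cv2.Rodrigues(np.array(f["rvec"],float))[0]; t=np.array(f["tvec"],float).ravel()
    v,u=np.mgrid[0:400,0:640]; d=np.array(f["depth"])
    P=np.stack([(u-f["cx"])/f["fx"]*d,(v-f["cy"])/f["fy"]*d,d],-1)
    W=(P-t)@R; W[d==0]=np.nan; return W
def load(tag):
    z=np.load(f"pics/{tag}.npz"); return {k:z[k] for k in z.files}
E
python3 - <<'E'
from h import *
for n in("scene","top"):
    f=grab(n,n+"0"); R=cv2.Rodrigues(np.array(f["rvec"],float))[0]; print(n,f["fx"],-R.T@np.array(f["tvec"]).ravel(),R[2])
print(r.get_state())
E
```

```text
scene 375.5445688014036 [-0.21427232 -0.3809882   0.55848252] [ 0.75743895  0.42869169 -0.49245271]
top 494.7999661640568 [0.40727857 0.05861262 1.10608728] [ 0.13095941 -0.01069256 -0.99133007]
{'clock': 0.1, 'joints': array([-1.19160498e+00,  3.00409902e-01,  1.52153506e+00, -1.42305003e-05,
        1.32070976e+00, -6.66259591e-02]), 'qd': array([ 0.00063986, -0.00101166, -0.00194581,  0.0003767 , -0.00065384,
        0.00079089]), 'joint_torque': array([ 1.37026982e-03, -5.44376349e+01, -3.62370014e+01, -8.35035780e-05,
        3.03404748e-03, -2.01785400e-05]), 'eef_pos': array([ 0.23704838, -0.49602477,  0.20727437]), 'tool_rot': array([[ 9.02257039e-01,  4.31198413e-01, -4.05953543e-04],
       [ 4.31198601e-01, -9.02256506e-01,  9.81519694e-04],
       [ 5.69555095e-05, -1.06062965e-03, -9.99999436e-01]]), 'wrist_force': array([-0.09265376, -0.38958442,  0.2706107 ]), 'ft_torque': array([-0.04761038, -0.03566271,  0.00231862]), 'finger_gap': 0.08537566069082099}
```

View pics/scene0.png

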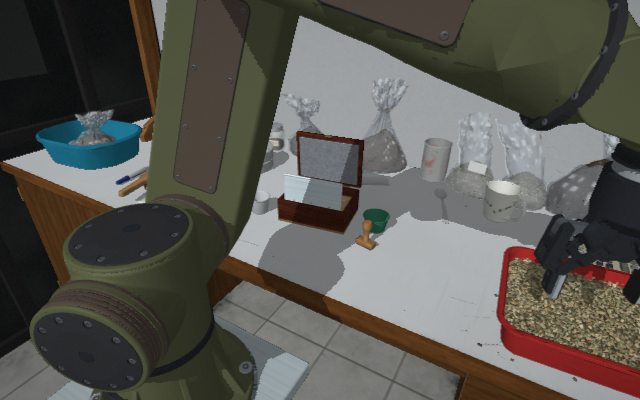

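View pics/top0.png

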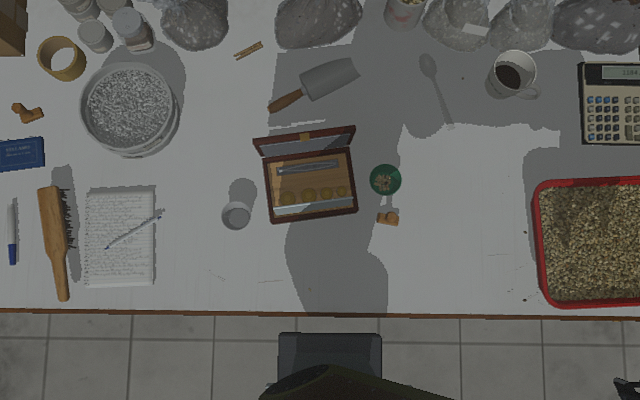

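The top view shows the case around (310,175). The keeper is near row 205, the lid at rows 126–155, the steel cup at (237,215), the green cup at (385,179) and the stamp at (387,218). I'll measure them with the depth data.

```bash
python3 - <<'E'
from h import *
f=load("top0"); W=pts(f); im=f["image"]
cv2.imwrite("pics/topz.png",cv2.resize(im[110:240,210:420],None,fx=3.8,fy=3.8,interpolation=cv2.INTER_CUBIC))
for v,u in [(222,271),(213,356),(215,237),(179,385),(218,383),(135,255),(127,354),(155,260),(145,354),(205,310),(210,310),(180,262),(180,266),(190,350)]: print((u,v),W[v,u].round(3))
z=W[...,2]
roi=np.zeros(z.shape,bool); roi[115:235,248:362]=1
m=roi&(z>0.03)&(abs(z-0.066)<0.004)
print(m.sum())
g=load("scene0"); V=pts(g); 
cv2.imwrite("pics/scz.png",cv2.resize(g["image"][115:265,235:405],None,fx=4,fy=4,interpolation=cv2.INTER_CUBIC))
for col,name in ((310,'c'),(290,'l'),(345,'r')):
    for v in range(128,232,5): print(name,v,V[v,col].round(3),end=' ')
    print()
E
```

```text
(271, 222) [0.495 0.149 0.066]
(356, 213) [ 0.523 -0.035  0.001]
(237, 215) [0.515 0.231 0.002]
(385, 179) [ 0.601 -0.1    0.008]
(383, 218) [ 0.512 -0.094  0.017]
(255, 135) [ 0.7    0.198 -0.002]
(354, 127) [ 0.661 -0.012  0.214]
(260, 155) [0.633 0.174 0.091]
(354, 145) [ 0.679 -0.03   0.002]
(310, 205) [0.525 0.067 0.126]
(310, 210) [0.521 0.068 0.068]
(262, 180) [ 0.595  0.178 -0.001]
(266, 180) [0.584 0.163 0.066]
(350, 190) [ 0.569 -0.018  0.044]
1143
c 128 [0.952 0.326 0.103] c 133 [0.639 0.136 0.211] c 138 [0.63  0.131 0.2  ] c 143 [0.63  0.131 0.186] c 148 [0.633 0.132 0.17 ] c 153 [0.633 0.133 0.155] c 158 [0.631 0.131 0.14 ] c 163 [0.637 0.135 0.122] c 168 [0.637 0.135 0.106] c 173 [0.635 0.134 0.091] c 178 [0.53  0.07  0.135] c 183 [0.527 0.068 0.122] c 188 [0.526 0.068 0.108] c 193 [0.524 0.067 0.095] c 198 [0.523 0.066 0.081] c 203 [0.523 0.066 0.066] c 208 [0.511 0.059 0.058] c 213 [0.511 0.058 0.044] c 218 [0.51  0.058 0.029] c 223 [0.51  0.058 0.013] c 228 [0.504 0.054 0.002] 
l 128 [1.053 0.486 0.046] l 133 [1.052 0.485 0.025] l 138 [0.92  0.396 0.06 ] l 143 [0.92 
[... 329 characters left out ...]
.062] l 208 [0.501 0.115 0.046] l 213 [0.502 0.116 0.03 ] l 218 [0.502 0.117 0.014] l 223 [ 0.499  0.115 -0.   ] l 228 [0.478 0.101 0.   ] 
r 128 [1.055 0.23  0.091] r 133 [1.051 0.227 0.073] r 138 [0.654 0.035 0.211] r 143 [0.648 0.032 0.2  ] r 148 [0.647 0.031 0.186] r 153 [0.648 0.031 0.171] r 158 [0.648 0.03  0.157] r 163 [0.652 0.031 0.14 ] r 168 [0.649 0.029 0.127] r 173 [0.653 0.03  0.11 ] r 178 [0.651 0.028 0.095] r 183 [0.656 0.03  0.077] r 188 [0.65  0.026 0.065] r 193 [0.648 0.024 0.05 ] r 198 [0.64  0.02  0.038] r 203 [0.611 0.005 0.041] r 208 [ 0.548 -0.025  0.065] r 213 [ 0.535 -0.032  0.059] r 218 [ 0.537 -0.032  0.043] r 223 [ 0.541 -0.031  0.025] r 228 [ 0.543 -0.031  0.008]
```

```bash
ls pics
```

```text
scene0.npz
scene0.png
scz.png
top0.npz
top0.png
topz.png
```

```bash
cat >> h.py <<'E'
def pcaline(P):
    vx,vy,x,y=cv2.fitLine(P.astype(np.float32),cv2.DIST_HUBER,0,.001,.001).ravel(); return vx,vy,x,y
E
python3 - <<'E'
from h import *
f=load("top0"); W=pts(f); g=load("scene0"); V=pts(g)
# front wall from scene
P=V[195:235,275:330].reshape(-1,3); m=(P[:,2]>.012)&(P[:,2]<.055)&(P[:,0]<.56); P=P[m]
print(len(P)); vx,vy,x,y=pcaline(P[:,:2]); yaw=np.arctan2(-vx*np.sign(vy),abs(vy)); print("front",vx,vy,x,y,"yaw",yaw)
# rim from top
z=W[...,2]; m=np.zeros(z.shape,bool); m[150:232,255:365]=1; m&=(z>.060)&(z<.072)
Q=W[m][:,:2]; rect=cv2.minAreaRect(Q.astype(np.float32)); print("rim",rect)
c,s=np.cos(yaw),np.sin(yaw); ex=np.array([c,s]); ey=np.array([-s,c])
a=Q@ex; b=Q@ey
print("front wall n:",np.median(P[:,:2]@ex),"rim a",np.percentile(a,[0.5,2,50,98]),"b",np.percentile(b,[0.5,2,98,99.5]))
# side walls by scene right face
S=V[195:235,330:362].reshape(-1,3); 
E
```

```text
729
front 0.15384787 -0.98809457 0.5068751 0.076562636 yaw 0.15446134
rim ((0.5787487030029297, 0.07017385959625244), (0.14198291301727295, 0.19042399525642395), 8.84264087677002)
front wall n: 0.5126184714732417 rim a [0.5118381  0.51205222 0.5657918  0.65096046] b [-0.11432195 -0.1136025   0.07447097  0.07510254]
```

View pics/topz.png

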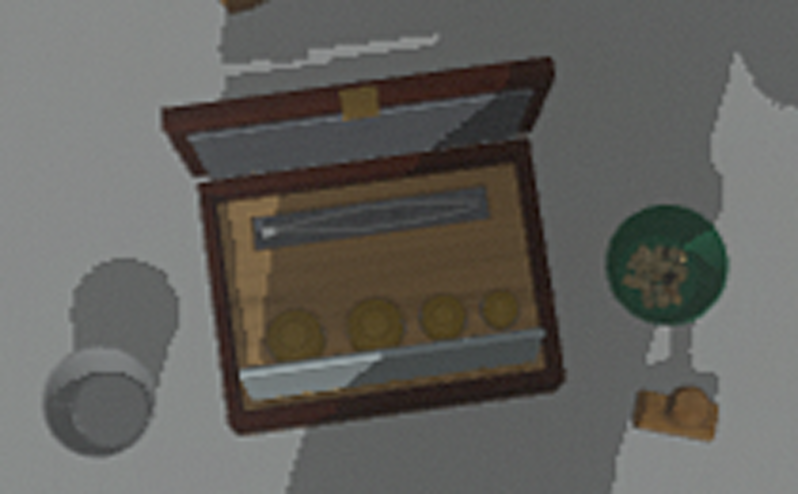

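View pics/scz.png

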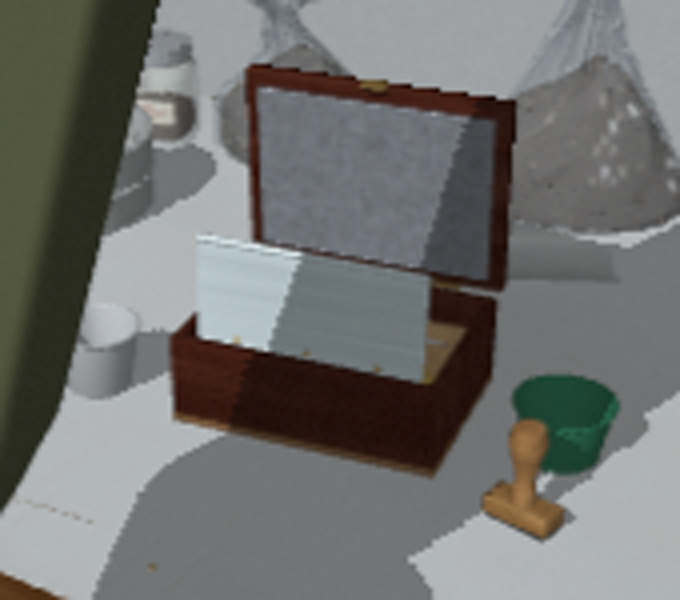

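```bash
cat >> h.py <<'E'
C=np.array([.578,.0702,0]); YAW=.1543
RC=np.array([[np.cos(YAW),-np.sin(YAW),0],[np.sin(YAW),np.cos(YAW),0],[0,0,1]])
def tocase(P): return (P-C)@RC
def status(tgt=None,tilt=None,yawoff=0):
    """state in case mm; optional target (case mm, tilt deg): shift in current tool axes and turn (rotvec deg, tool axes)"""
    s=r.get_state(); p=tocase(s["eef_pos"])*1e3; R=s["tool_rot"]; Rc=RC.T@R
    print("t",round(s["clock"],2),"tcp",p.round(1),"F",(RC.T@s["wrist_force"]).round(1),"gap",round(s["finger_gap"],3),"tilt",np.degrees(np.arctan2(Rc[0,2],-Rc[2,2])).round(1),"yaw",np.degrees(np.arctan2(Rc[1,0],Rc[0,0])).round(1))
    if tgt is not None: print(" shift in tool mm",(Rc.T@(np.array(tgt)-p)).round(1))
    if tilt is not None:
        t=np.radians(tilt); Rt=np.array([[np.cos(t),0,np.sin(t)],[0,-1,0],[np.sin(t),0,-np.cos(t)]])
        D=R.T@RC@Rt; print(" turn tool deg",np.degrees(cv2.Rodrigues(D)[0].ravel()).round(1))
        if tgt is not None: print(" shift in target-tool mm",(Rt.T@(np.array(tgt)-p)).round(1))
E
python3 - <<'E'
from h import *
g=load("scene0"); V=tocase(pts(g))*1e3; T=tocase(pts(load("top0")))*1e3
v,u=np.mgrid[0:400,0:640]
K=V[(v>170)&(v<210)&(u>280)&(u<345)]; K=K[(K[:,0]>-62)&(K[:,0]<-20)&(K[:,2]>75)&(abs(K[:,1])<75)]
A=np.polyfit(K[:,2],K[:,0],1); print("keeper",len(K),"x at z60,100,130",np.polyval(A,[60,100,130]),"theta",np.pi/2+np.arctan(A[0]) if 0 else np.arctan2(1,A[0]),"zmax",K[:,2].max())
L=V[(v>128)&(v<190)&(u>290)&(u<365)]; L=L[(L[:,0]>20)&(L[:,0]<100)&(L[:,2]>90)&(abs(L[:,1])<75)]
B=np.polyfit(L[:,2],L[:,0],1); print("lid",len(L),np.polyval(B,[80,140,200]),"theta",np.arctan2(1,-B[0]),"zmax",L[:,2].max())
M=T[(abs(T[...,1])<90)&(T[...,0]>30)&(T[...,0]<130)&(T[...,2]>190)]; print("top lid edge pts",len(M),M.min(0),M.max(0),np.median(M,0))
status((-110,0,150),25)
E
```

```text
keeper 1210 x at z60,100,130 [-56.24180034 -53.35509671 -51.190069  ] theta 1.498753633030479 zmax 138.81389717950015
lid 2105 [66.66712214 64.75779736 62.84847258] theta 1.5389849820629218 zmax 214.49912458143496
top lid edge pts 978 [ 56.59151943 -89.98251033 190.20158674] [ 75.51419954  89.65248326 218.58077496] [ 65.26324185   0.46079485 211.51862136]
t 0.1 tcp [-423.9 -507.1  207.3] F [-0.2 -0.4  0.3] gap 0.085 tilt -0.0 yaw 16.7
 shift in tool mm [ 446.4 -395.4   57.7]
 turn tool deg [-3.7 24.8 16.4]
 shift in target-tool mm [ 260.3 -507.1  184.6]
```

drive_tool(moves=[0,0,8.3,0,0,0,1,0,0,8.3,0,0,0,1,0,0,0,0.03,-0.05,0,1,0,0,0,0.03,-0.05,0,1,0,0,0,0.03,-0.05,0,1,0,0,0,0.03,-0.05,0,1,0,0,0,0.03,-0.05,0,1,0,0,0,0.03,-0.05,0,1,0,0,0,0.03,-0.05,0,1,0,0,0,0.03,-0.05,0,1,0,0,0,0.03,-0.05,0,1,0,0,0,0.02,-0.04,0,1])

```text
clock: 1.6
eef_pos: [0.4478, 0.0351, 0.2076]
tool_rot: [[0.988, 0.156, -0.0], [0.156, -0.988, 0.0], [-0.0, -0.0, -1.0]]
wrist_force: [0.2, -1.4, 0.1]
finger_gap: 0.0003
```

```bash
python3 -c "
from h import *
status((-110,0,140),25)"
```

```text
t 1.6 tcp [-134.1  -14.7  207.6] F [-0.1 -1.4  0.1] gap 0.0 tilt -0.0 yaw 0.2
 shift in tool mm [ 24.1 -14.6  67.6]
 turn tool deg [-0.  25.   0.2]
 shift in target-tool mm [ -6.8 -14.7  71.5]
```

drive_tool(moves=[0,0,0,0.01,-0.015,0.045,1,0,0,0,0.02,0,0.045,1,0,0,0,0.01,0,0,1,0,0,0,0,0,0,1])

```text
clock: 2.1
eef_pos: [0.4855, 0.0538, 0.1192]
tool_rot: [[0.988, 0.155, 0.001], [0.155, -0.988, 0.0], [0.001, 0.0, -1.0]]
wrist_force: [-0.8, -0.7, 0.2]
finger_gap: 0.0003
```

```bash
python3 -c "
from h import *
status((-64,0,117))
grab('scene','s1')
f=grab('top','t1');cv2.imwrite('pics/t1z.png',cv2.resize(f['image'][110:240,210:420],None,fx=3.8,fy=3.8))"
```

```text
t 2.1 tcp [-94.   -2.  119.2] F [-0.9 -0.5  0.2] gap 0.0 tilt 0.1 yaw 0.1
 shift in tool mm [30.  -1.9  2.3]
```

View pics/s1.png

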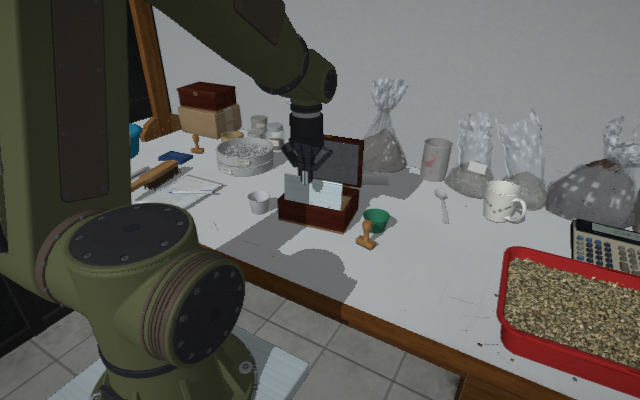

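View pics/t1z.png

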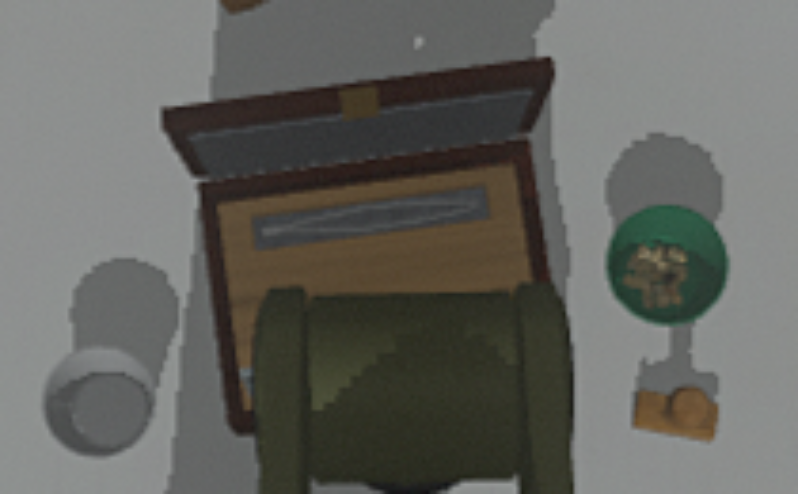

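The scene shows the shut fingers in front of the keeper at (305,182), clear of the lid. Next I push the keeper over along an arc.

drive_tool(moves=[0,0,0,0.01,-0.002,0.006,1,0,0,0,0.01,0,0.006,1,0,0,0,0.01,0,0,1,0,0,0,0.006,0,0.001,1,0,0,0,0.006,0,0.001,1,0,0,0,0.006,0,0.002,1,0,0,0,0.006,0,0.003,1,0,0,0,0,0,0,1])

```text
clock: 3.2
eef_pos: [0.5378, 0.0643, 0.0984]
tool_rot: [[0.988, 0.155, -0.0], [0.155, -0.988, 0.0], [-0.0, -0.0, -1.0]]
wrist_force: [-0.6, -0.2, 0.9]
finger_gap: 0.0
```

```bash
python3 -c "
from h import *
status((-40.5,0,101))
f=grab('scene','s2');cv2.imwrite('pics/s2z.png',cv2.resize(f['image'][60:265,235:405],None,fx=2.9,fy=2.9))"
```

```text
t 3.2 tcp [-40.6   0.4  98.4] F [-0.7 -0.1  0.9] gap 0.0 tilt -0.0 yaw 0.1
 shift in tool mm [ 0.1  0.4 -2.6]
```

View pics/s2z.png

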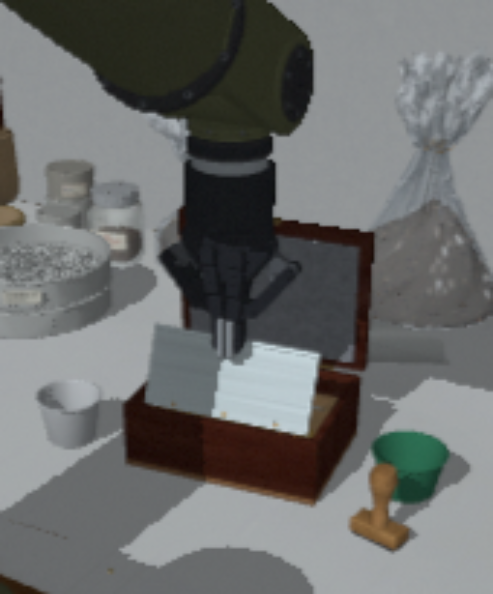

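drive_tool(moves=[0,0,0,0.005,0,0.003,1,0,0,0,0.005,0,0.0035,1,0,0,0,0.004,0,0.0045,1,0,0,0,0.004,0,0.005,1,0,0,0,0.003,0,0.005,1,0,0,0,0.002,0,0.005,1,0,0,0,0.001,0,0.004,1,0,0,0,0.001,0,0.0035,1,0,0,0,0,0,0.003,1,0,0,0,0,0,0,1])

```text
clock: 4.5
eef_pos: [0.5622, 0.0681, 0.0621]
tool_rot: [[0.988, 0.155, -0.0], [0.155, -0.988, -0.0], [-0.0, -0.0, -1.0]]
wrist_force: [-0.7, 0.5, 0.2]
finger_gap: 0.0
```

```bash
python3 -c "
from h import *
status((-15,0,60))
f=grab('scene','s3');cv2.imwrite('pics/s3z.png',cv2.resize(f['image'][60:265,235:405],None,fx=2.9,fy=2.9))"
```

```text
t 4.5 tcp [-15.9   0.4  62.1] F [-0.6  0.6  0.2] gap 0.0 tilt -0.0 yaw 0.1
 shift in tool mm [0.9 0.4 2.1]
```

View pics/s3z.png

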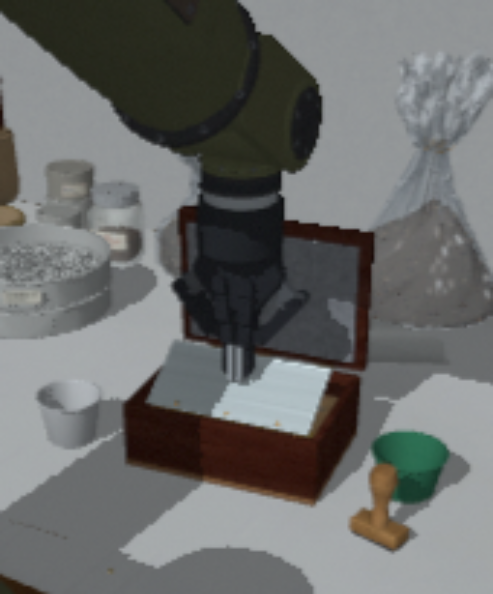

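```bash
cat >> h.py <<'E'
def keeper(f):
    V=tocase(pts(f))*1e3
    for y in(60,45,-40,-55,-65):
        m=(abs(V[...,1]-y)<5)&(V[...,0]>-52)&(V[...,0]<30)&(V[...,2]>50)&(V[...,2]<140); P=V[m]
        if len(P)<10: continue
        A=np.polyfit(P[:,0],P[:,2],1); print(y,len(P),"z at hinge",np.polyval(A,-54).round(1),"angle",np.arctan(A[0]).round(3),"x,z max",P[:,0].max().round(1),P[:,2].max().round(1))
E
python3 -c "
from h import *
keeper(load('s3'))"
```

```text
60 80 z at hinge 60.5 angle 0.496 x,z max 16.1 96.5
45 86 z at hinge 60.9 angle 0.491 x,z max 14.3 99.5
-40 82 z at hinge 60.4 angle 0.497 x,z max 15.9 98.0
-55 89 z at hinge 61.3 angle 0.484 x,z max 13.3 99.0
-65 86 z at hinge 60.9 angle 0.494 x,z max 14.0 98.4
```

```bash
python3 -c "
from h import *
keeper(load('s2'))
for t in('s2','s3'):
  V=tocase(pts(load(t)))*1e3
  for v in range(150,205,3): print(t,v,*[V[v,u].round(0) for u in (310,314,316,318,322)])
"
```

```text
60 85 z at hinge 63.9 angle 1.189 x,z max -26.0 131.7
45 88 z at hinge 65.7 angle 1.169 x,z max -25.9 131.5
-40 101 z at hinge 64.7 angle 1.18 x,z max -24.5 132.6
-55 102 z at hinge 63.2 angle 1.186 x,z max -25.1 132.4
-65 97 z at hinge 64.6 angle 1.175 x,z max -27.0 131.5
s2 150 [-51.   6. 213.] [-61.  -9. 219.] [-62. -14. 220.] [-57. -18. 219.] [-53. -26. 219.]
s2 153 [-53.   5. 206.] [-58.  -8. 210.] [-59. -13. 211.] [-58. -18. 212.] [-54. -27. 212.]
s2 156 [-50.   6. 197.] [-59.  -8. 203.] [-60. -14. 204.] [-52. -16. 201.] [ 63.  17. 152.]
s2 159 [-51.   6. 189.] [-59.  -8. 195.] [-57. -13. 195.] [-47. -14. 191.] [ 66.  17. 142.]
s2 162 [-51.   6. 181.] [-57.  -7. 186.] [-56. -12. 187.] [-50. -15. 184.] [ 64.  17. 133.]
s2 165 [-54.   4. 175.] [-53.  -6. 176.] [-53. -11. 177.] [-49. -15. 176.] [-53. -27. 179.]
s2 168 [-55.   4. 167.] [-56.  -7. 169.] [-55. -12. 169.] [-49. -15. 167.] [-52. -27. 171.]
s2 171 [-51.   6. 157.] [-56.  -7. 161.] [-49. -10. 158.] [-41. -12. 156.] [ 66.  17. 104.]
s2 174 [-53.   5. 149.] [-52.  -6. 151.] [-47.  -9. 149.] [-43. -13. 148.] [67. 17. 94.]
s
[... 1951 characters left out ...]
3. 113.] [-27.  -1. 113.] [-25.  -6. 113.] [-12. -13. 108.]
s3 186 [-5. 25. 88.] [-27.   4. 103.] [-26.  -1. 103.] [-24.  -6. 103.] [-10. -12.  98.]
s3 189 [-13.  21.  84.] [-27.   4.  94.] [-26.  -1.  95.] [-23.  -6.  94.] [ -6. -11.  86.]
s3 192 [-20.  19.  78.] [-15.   9.  78.] [-19.   1.  81.] [-18.  -4.  82.] [-14. -14.  82.]
s3 195 [-26.  16.  73.] [-28.   4.  76.] [-27.  -2.  77.] [-26.  -7.  77.] [-23. -17.  78.]
s3 198 [-36.  12.  70.] [-35.   1.  71.] [-34.  -4.  71.] [-33. -10.  72.] [-31. -21.  74.]
s3 201 [-47.   7.  67.] [-42.  -2.  66.] [-41.  -7.  67.] [-40. -13.  68.] [-39. -24.  69.]
s3 204 [-23.  17.  43.] [-51.  -6.  63.] [-52. -12.  65.] [-48. -16.  63.] [-44. -26.  63.]
```

```bash
python3 -c "
from h import *
f=load('s1');V=tocase(pts(f))*1e3
for v in range(150,196,3): print(v,*[V[v,u].round(0) for u in (302,304,306,308,310)])
cv2.imwrite('pics/s1z.png',cv2.resize(f['image'][130:215,265:365],None,fx=6,fy=6,interpolation=cv2.INTER_NEAREST))
cv2.imwrite('pics/s3zz.png',cv2.resize(load('s3')['image'][130:215,265:365],None,fx=6,fy=6,interpolation=cv2.INTER_NEAREST))
R=cv2.Rodrigues(f['rvec'])[0]
for c in ([-94,-2,119.2],[-94,-2,138]):
  w=RC@np.array(c)/1e3+C; q=R@w+f['tvec'].ravel(); print(f['fx']*q[0]/q[2]+f['cx'],f['fy']*q[1]/q[2]+f['cy'])
"
```

```text
150 [-106.    3.  234.] [-108.   -3.  235.] [-116.  -11.  240.] [-114.  -15.  240.] [-114.  -20.  240.]
153 [-103.    5.  225.] [-108.   -3.  228.] [-111.   -9.  230.] [-111.  -14.  231.] [-112.  -19.  232.]
156 [-105.    4.  218.] [-103.   -0.  218.] [-112.  -10.  223.] [-112.  -14.  224.] [-111.  -19.  225.]
159 [-105.    4.  211.] [-95.   3. 207.] [-111.   -9.  215.] [-112.  -14.  217.] [-111.  -19.  217.]
162 [-107.    3.  204.] [-87.   7. 195.] [-111.   -9.  208.] [-111.  -14.  209.] [-109.  -18.  209.]
165 [-105.    4.  196.] [-96.   3. 192.] [-105.   -6.  197.] [-107.  -12.  199.] [-105.  -17.  199.]
168 [-107.    3.  189.] [-103.   -0.  188.] [-109.   -8.  191.] [-108.  -13.  192.] [-102.  -15.  190.]
171 [-105.    4.  180.] [-104.   -1.  181.] [-107.   -7.  183.] [-105.  -11.  183.] [nan nan nan]
174 [-105.    4.  172.] [-106.   -2.  174.] [-107.   -7.  175.] [-102.  -10.  173.] [-103.  -16.  175.]
177 [-104.    5.  163.] [-105.   -1.  165.] [-106.   -7.  167.] [-103.  -11.  166.] [-100.  -14.  165.]
180 [-105.    5.  156.] [-103.   -0.  156.] [-105.   -6.  158.] [-100.   -9.  156.] [-101.  -15.  158.]
183 [-105.    4.  148.] [-104.   -0.  148.] [-103.   -5.  149.] [-94.  -7. 145.] [-49.   6. 122.]
186 [-53.  28. 110.] [-52.  22. 111.] [-52.  17. 112.] [-55.  10. 115.] [-48.   7. 112.]
189 [-52.  28. 101.] [-56.  20. 105.] [-53.  16. 104.] [-53.  11. 105.] [-51.   6. 105.]
192 [-55.  27.  94.] [-55.  21.  95.] [-54.  16.  96.] [-55.  10.  97.] [-52.   5.  97.]
195 [-54.  27.  84.] [-55.  21.  86.] [-55.  15.  87.] [-55.  10.  88.] [-53.   5.  89.]
306.3003306704112 191.9285351163237
306.2645468844651 185.18004085269848
```

View pics/s1z.png

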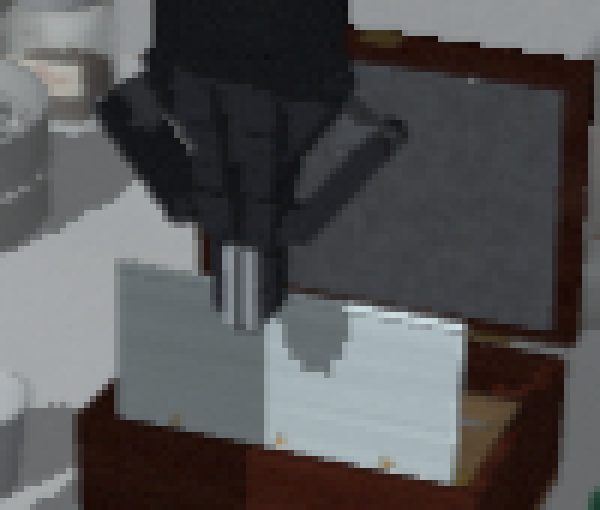

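View pics/s3zz.png

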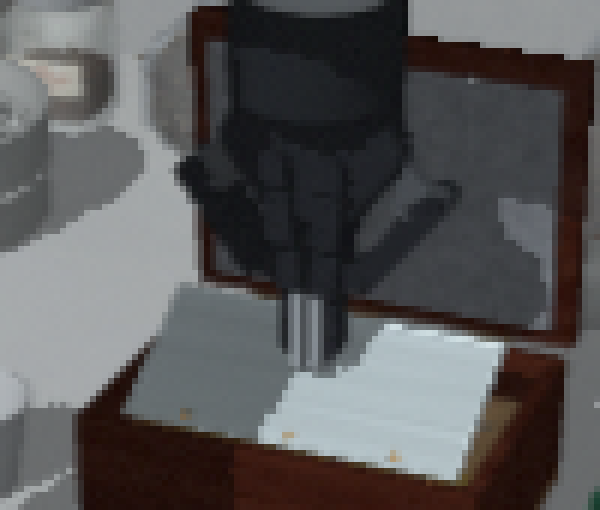

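The visible fingertip ends about 20 mm short of the reported TCP, at z≈140 in the picture against 119 reported. The keeper angle agrees: it measures 0.49 rad, not flat. I'll keep pushing down in small steps and measure after each.

drive_tool(moves=[0,0,0,0.002,0,0.004,1,0,0,0,0.002,0,0.004,1,0,0,0,0.001,0,0.004,1,0,0,0,0,0,0.004,1,0,0,0,0,0,0,1])

```text
clock: 5.18
eef_pos: [0.567, 0.0689, 0.0459]
tool_rot: [[0.988, 0.155, -0.001], [0.155, -0.988, -0.0], [-0.001, -0.0, -1.0]]
wrist_force: [0.1, -0.5, 0.0]
finger_gap: 0.0
```

```bash
python3 -c "
from h import *
status()
keeper(grab('scene','s4'))
"
```

```text
t 5.17 tcp [-11.    0.4  45.9] F [-0.  -0.5  0. ] gap 0.0 tilt -0.0 yaw 0.1
60 60 z at hinge 60.1 angle 0.169 x,z max 25.2 74.7
45 72 z at hinge 72.5 angle 0.049 x,z max 21.5 138.1
-40 80 z at hinge 78.3 angle -0.009 x,z max 21.4 139.2
-55 63 z at hinge 61.1 angle 0.15 x,z max 23.1 73.5
-65 67 z at hinge 59.9 angle 0.183 x,z max 20.2 75.1
```

drive_tool(moves=[0,0,0,0,0,0.004,1,0,0,0,0,0,0.003,1,0,0,0,0,0,0.001,1,0,0,0,0,0,0,1])

```text
clock: 5.72
eef_pos: [0.5672, 0.0689, 0.0381]
tool_rot: [[0.988, 0.155, -0.0], [0.155, -0.988, -0.0], [-0.0, -0.0, -1.0]]
wrist_force: [0.1, -0.4, 0.5]
finger_gap: -0.0001
```

```bash
python3 -c "
from h import *
status()
keeper(grab('scene','s5'))
"
```

```text
t 5.72 tcp [-10.9   0.4  38.1] F [ 0.  -0.4  0.5] gap -0.0 tilt -0.0 yaw 0.1
60 54 z at hinge 63.0 angle -0.013 x,z max 22.9 137.7
45 67 z at hinge 90.5 angle -0.153 x,z max 24.2 140.0
-40 78 z at hinge 96.8 angle -0.351 x,z max 27.5 139.5
-55 57 z at hinge 64.5 angle -0.021 x,z max 23.7 137.5
-65 52 z at hinge 60.6 angle 0.016 x,z max 23.6 63.0
```

drive_tool(moves=[0,0,0,0,0,0.001,1,0,0,0,0,0,0,1])

```text
clock: 6.02
eef_pos: [0.5673, 0.069, 0.0372]
tool_rot: [[0.988, 0.155, -0.0], [0.155, -0.988, 0.0], [-0.0, -0.0, -1.0]]
wrist_force: [-0.1, 0.5, -0.1]
finger_gap: -0.0001
```

drive_tool(moves=[0,0,0,0,0,0.001,1,0,0,0,0,0,0,1])

```text
clock: 6.28
eef_pos: [0.5674, 0.0689, 0.0369]
tool_rot: [[0.988, 0.155, 0.0], [0.155, -0.988, -0.0], [0.0, 0.0, -1.0]]
wrist_force: [-3.6, -0.7, 7.9]
finger_gap: 0.0001
```

The keeper is at its stop: 7.9 N with the TCP at 36.9, so the real tip sits 23.6 mm above the reported TCP. I'll retreat upward and check.

drive_tool(moves=[0,0,0,0,0,-0.01,1,0,0,0,-0.005,0,-0.04,1,0,0,0,-0.005,0,-0.055,1,0,0,0,0,0,-0.055,1,0,0,0,0,0,-0.055,1,0,0,0,0,0,0,1])

```text
clock: 7.02
eef_pos: [0.5587, 0.0675, 0.2563]
tool_rot: [[0.988, 0.155, 0.008], [0.155, -0.988, 0.0], [0.008, 0.001, -1.0]]
wrist_force: [-0.5, -0.7, -0.2]
finger_gap: -0.0002
```

```bash
python3 -c "
from h import *
status((115,0,250))
f=grab('scene','s6'); keeper(f)
V=tocase(pts(f))*1e3
v,u=np.mgrid[0:400,0:640]
L=V[(v>128)&(v<190)&(u>290)&(u<365)]; L=L[(L[:,0]>20)&(L[:,0]<100)&(L[:,2]>90)&(L[:,2]<205)&(abs(L[:,1])<75)]
B=np.polyfit(L[:,2],L[:,0],1); print('lid',len(L),np.polyval(B,[80,140,200]),'theta',np.arctan2(1,-B[0]))
"
```

```text
t 7.03 tcp [-19.5   0.3 256.3] F [-0.6 -0.6 -0.2] gap -0.0 tilt 0.5 yaw 0.1
 shift in tool mm [134.5   0.5   7.3]
60 48 z at hinge 60.5 angle 0.006 x,z max 23.8 62.9
45 43 z at hinge 60.3 angle 0.008 x,z max 25.1 62.0
-40 54 z at hinge 60.5 angle -0.004 x,z max 26.2 62.1
-55 49 z at hinge 60.2 angle 0.006 x,z max 24.2 62.9
-65 55 z at hinge 60.3 angle 0.009 x,z max 22.6 62.4
lid 1907 [67.51543976 64.59261054 61.66978132] theta 1.522120984915178
```

View pics/s6.png

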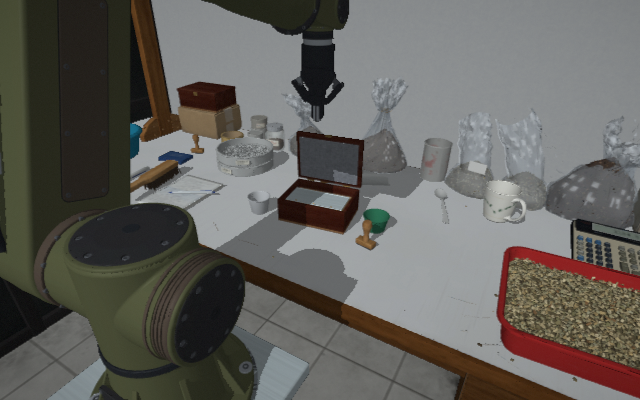

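The keeper is flat (angle ≈0.00, top 60.5–62). Next I go over and behind the lid.

drive_tool(moves=[0,0,0,0.045,0,0,1,0,0,0,0.045,0,0,1,0,0,0,0.045,0,0,1,0,0,0,0,0,0,1])

```text
clock: 7.58
eef_pos: [0.6918, 0.0886, 0.2468]
tool_rot: [[0.988, 0.156, -0.005], [0.156, -0.988, -0.0], [-0.005, -0.0, -1.0]]
wrist_force: [-0.6, -0.2, -0.5]
finger_gap: 0.0004
```

```bash
python3 -c "
from h import *
status((115,0,166),0)
f=grab('scene','s7')
f=grab('top','t7')
s=r.get_state(); print(s['joints'])"
```

```text
t 7.58 tcp [115.3   0.6 246.8] F [-0.6 -0.1 -0.5] gap 0.0 tilt -0.3 yaw 0.1
 shift in tool mm [ 0.1  0.7 80.8]
 turn tool deg [-0.   0.3  0.1]
 shift in target-tool mm [-0.3  0.6 80.8]
[7.46663477e-02 6.26776334e-01 9.57612374e-01 2.46297859e-05
 1.55992323e+00 1.48934850e+00]
```

View pics/s7.png

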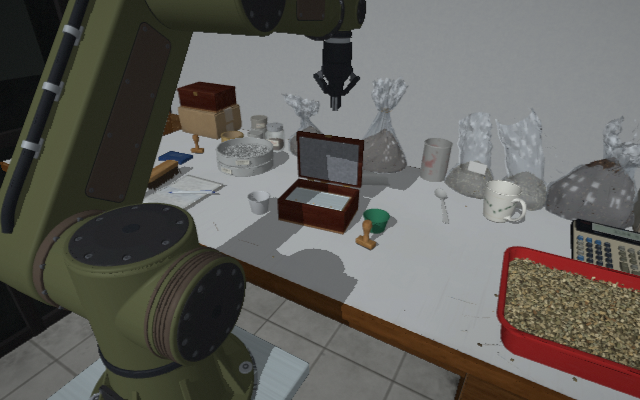

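View pics/t7.png

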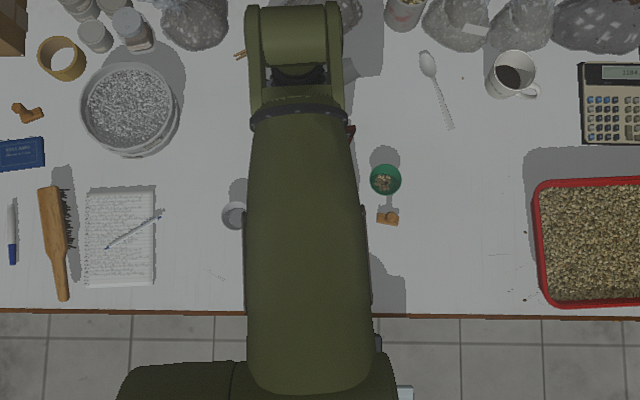

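drive_tool(moves=[0,0,0,0,0,0.04,1,0,0,0,0,0,0.04,1,0,0,0,0,0,0.005,1,0,0,0,-0.01,0,0,1,0,0,0,-0.01,0,0,1,0,0,0,-0.006,0,0,1,0,0,0,-0.006,0,0.001,1,0,0,0,-0.006,0,0,1,0,0,0,0,0,0,1])

```text
clock: 8.8
eef_pos: [0.6529, 0.0824, 0.1655]
tool_rot: [[0.988, 0.155, -0.0], [0.155, -0.988, -0.0], [-0.0, -0.0, -1.0]]
wrist_force: [0.7, -0.1, 0.3]
finger_gap: 0.0
```

```bash
cat >> h.py <<'E'
def lid(f):
    V=tocase(pts(f))*1e3; v,u=np.mgrid[0:400,0:640]
    L=V[(v>120)&(v<195)&(u>285)&(u<370)]; L=L[(L[:,0]>-20)&(L[:,0]<80)&(L[:,2]>85)&(L[:,2]<200)&(abs(L[:,1])<75)]
    B=np.polyfit(L[:,2],L[:,0],1); print('lid',len(L),np.polyval(B,[80,140,200]).round(1),'theta',np.arctan2(1,-B[0]).round(3))
E
python3 -c "
from h import *
status((57,0,156),0)
f=grab('scene','s8');lid(f)
cv2.imwrite('pics/s8z.png',cv2.resize(f['image'][40:240,235:405],None,fx=2.9,fy=2.9))"
```

```text
t 8.8 tcp [ 75.9   0.6 165.5] F [ 0.7 -0.2  0.3] gap 0.0 tilt -0.0 yaw 0.1
 shift in tool mm [-18.9   0.5   9.5]
 turn tool deg [-0.   0.   0.1]
 shift in target-tool mm [-18.9   0.6   9.5]
lid 1817 [66.4 57.1 47.7] theta 1.416
```

View pics/s8z.png

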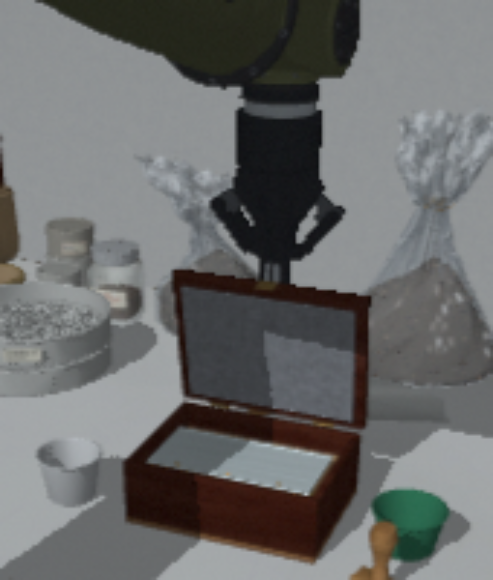

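drive_tool(moves=[0,0,0,-0.006,0,0.002,1,0,0,0,-0.006,0,0.002,1,0,0,0,-0.007,0,0.003,1,0,0,0,-0.007,0,0.002,1,0,0,0,-0.007,0,0.003,1,0,0,0,-0.006,0,0.003,1,0,0,0,-0.006,0,0.003,1,0,0,0,0,0,0,1])

```text
clock: 9.85
eef_pos: [0.6083, 0.0754, 0.1469]
tool_rot: [[0.988, 0.155, -0.001], [0.155, -0.988, -0.0], [-0.001, -0.0, -1.0]]
wrist_force: [-0.6, 0.3, -0.4]
finger_gap: -0.0002
```

```bash
python3 -c "
from h import *
status((6,0,130),0)
f=grab('scene','s9');lid(f)
cv2.imwrite('pics/s9z.png',cv2.resize(f['image'][40:240,235:405],None,fx=2.9,fy=2.9))"
```

```text
t 9.85 tcp [ 30.7   0.5 146.9] F [-0.5  0.3 -0.4] gap -0.0 tilt -0.1 yaw 0.1
 shift in tool mm [-24.7   0.5  17. ]
 turn tool deg [-0.   0.1  0.1]
 shift in target-tool mm [-24.7   0.5  16.9]
lid 1539 [54.9 23.5 -7.9] theta 1.088
```

View pics/s9z.png

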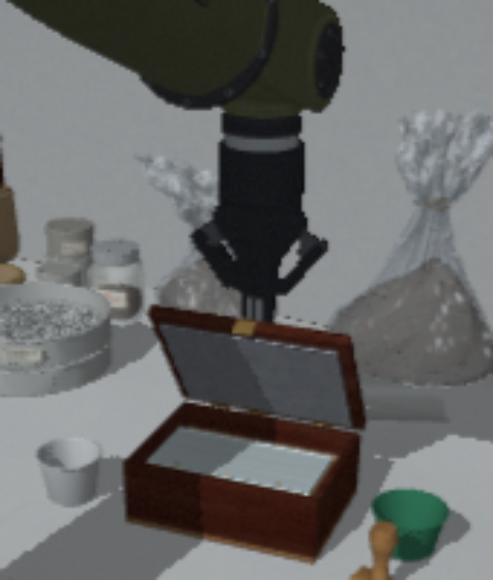

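drive_tool(moves=[0,0,0,-0.006,0,0.004,1,0,0,0,-0.006,0,0.004,1,0,0,0,-0.006,0,0.004,1,0,0,0,-0.006,0,0.005,1,0,0,0,-0.005,0,0.005,1,0,0,0,-0.005,0,0.005,1,0,0,0,-0.005,0,0.006,1,0,0,0,-0.004,0,0.005,1,0,0,0,0,0,0,1])

```text
clock: 11.02
eef_pos: [0.5659, 0.0687, 0.1088]
tool_rot: [[0.988, 0.155, -0.001], [0.155, -0.988, -0.0], [-0.001, -0.0, -1.0]]
wrist_force: [-0.1, -0.8, 0.9]
finger_gap: 0.0001
```

```bash
cat >> h.py <<'E'
def lidtop(f):
    V=tocase(pts(f))*1e3
    for y in(75,60,-60,-75):
        m=(abs(V[...,1]-y)<5)&(V[...,0]>-60)&(V[...,0]<75)&(V[...,2]>70)&(V[...,2]<150); P=V[m]
        if len(P)<8: continue
        A=np.polyfit(P[:,0],P[:,2],1); print(y,len(P),"z at hinge",np.polyval(A,72).round(1),"z at edge",np.polyval(A,-70).round(1),"angle",np.arctan(-A[0]).round(3),"rms",np.std(P[:,2]-np.polyval(A,P[:,0])).round(1))
E
python3 -c "
from h import *
status((-25,0,83),0)
f=grab('scene','s10');lidtop(f)
cv2.imwrite('pics/s10z.png',cv2.resize(f['image'][40:240,235:405],None,fx=2.9,fy=2.9))"
```

```text
t 11.03 tcp [-12.2   0.4 108.8] F [-0.3 -0.7  0.9] gap 0.0 tilt -0.1 yaw 0.1
 shift in tool mm [-12.8   0.4  25.8]
 turn tool deg [-0.   0.1  0.1]
 shift in target-tool mm [-12.8   0.4  25.8]
75 23 z at hinge 59.6 z at edge 152.2 angle 0.578 rms 4.9
60 24 z at hinge 40.6 z at edge 154.8 angle 0.678 rms 4.7
-60 24 z at hinge 50.4 z at edge 153.3 angle 0.627 rms 4.6
-75 29 z at hinge 55.2 z at edge 152.3 angle 0.6 rms 4.7
```

View pics/s10z.png

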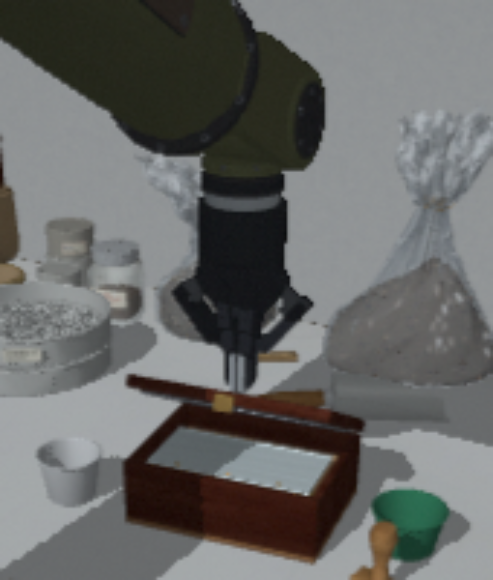

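drive_tool(moves=[0,0,0,-0.003,0,0.004,1,0,0,0,-0.003,0,0.004,1,0,0,0,-0.002,0,0.004,1,0,0,0,-0.002,0,0.004,1,0,0,0,-0.002,0,0.004,1,0,0,0,-0.001,0,0.004,1,0,0,0,-0.001,0,0.003,1,0,0,0,-0.001,0,0.003,1,0,0,0,-0.001,0,0.003,1,0,0,0,0,0,0,1])

```text
clock: 12.32
eef_pos: [0.5504, 0.0663, 0.076]
tool_rot: [[0.988, 0.155, -0.0], [0.155, -0.988, -0.0], [-0.0, -0.0, -1.0]]
wrist_force: [0.6, 0.2, 0.6]
finger_gap: -0.0003
```

```bash
python3 -c "
from h import *
status((-31,0,56),0)
f=grab('scene','s11');lidtop(f)
cv2.imwrite('pics/s11z.png',cv2.resize(f['image'][40:240,235:405],None,fx=2.9,fy=2.9))"
```

```text
t 12.32 tcp [-27.9   0.4  76. ] F [0.6 0.1 0.6] gap -0.0 tilt -0.0 yaw 0.1
 shift in tool mm [-3.1  0.4 20. ]
 turn tool deg [-0.   0.   0.1]
 shift in target-tool mm [-3.1  0.4 20. ]
75 50 z at hinge 78.9 z at edge 105.4 angle 0.184 rms 0.5
60 51 z at hinge 79.1 z at edge 105.4 angle 0.183 rms 0.6
-60 52 z at hinge 78.6 z at edge 105.5 angle 0.187 rms 0.6
-75 58 z at hinge 78.7 z at edge 105.6 angle 0.187 rms 0.6
```

View pics/s11z.png

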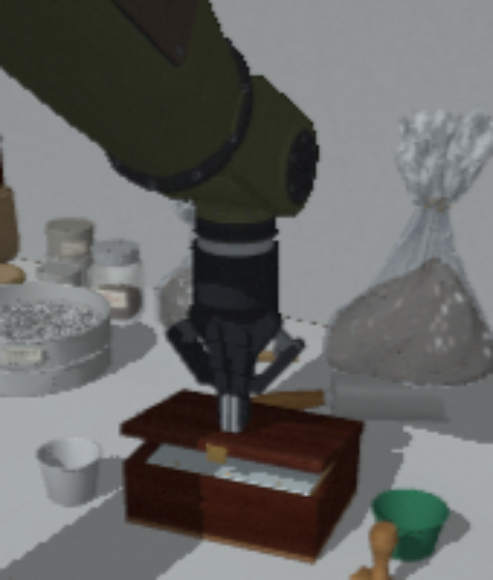

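drive_tool(moves=[0,0,0,-0.001,0,0.002,1,0,0,0,0,0,0.002,1,0,0,0,-0.001,0,0.002,1,0,0,0,0,0,0.002,1,0,0,0,0,0,0.002,1,0,0,0,0,0,0.002,1,0,0,0,0,0,0.002,1,0,0,0,0,0,0.002,1,0,0,0,0,0,0.0015,1,0,0,0,0,0,0,1])

```text
clock: 13.62
eef_pos: [0.5485, 0.066, 0.0586]
tool_rot: [[0.988, 0.156, -0.0], [0.156, -0.988, -0.0], [-0.0, -0.0, -1.0]]
wrist_force: [-0.3, 0.7, 0.1]
finger_gap: -0.0002
```

```bash
python3 -c "
from h import *
status((-31,0,54.4))
f=grab('scene','s12');lidtop(f)"
```

```text
t 13.62 tcp [-29.8   0.4  58.6] F [-0.2  0.7  0.1] gap -0.0 tilt -0.0 yaw 0.1
 shift in tool mm [-1.2  0.4  4.2]
75 61 z at hinge 78.4 z at edge 83.2 angle 0.034 rms 0.8
60 61 z at hinge 78.1 z at edge 83.4 angle 0.037 rms 0.7
-60 76 z at hinge 78.6 z at edge 83.0 angle 0.031 rms 0.9
-75 76 z at hinge 78.4 z at edge 83.1 angle 0.033 rms 0.7
```

drive_tool(moves=[0,0,0,0,0,0.001,1,0,0,0,0,0,0.001,1,0,0,0,0,0,0.001,1,0,0,0,0,0,0.0005,1,0,0,0,0,0,0,1])

```text
clock: 14.3
eef_pos: [0.5486, 0.066, 0.0552]
tool_rot: [[0.988, 0.155, 0.0], [0.155, -0.988, 0.0], [0.0, -0.0, -1.0]]
wrist_force: [-0.2, -0.4, -0.6]
finger_gap: -0.0001
```

drive_tool(moves=[0,0,0,0,0,0.0005,1,0,0,0,0,0,0.0005,1,0,0,0,0,0,0,1])

```text
clock: 14.68
eef_pos: [0.5487, 0.066, 0.055]
tool_rot: [[0.988, 0.155, 0.0], [0.155, -0.988, -0.0], [0.0, 0.0, -1.0]]
wrist_force: [-4.7, 0.1, 9.0]
finger_gap: 0.0002
```

drive_tool(moves=[0,0,0,0,0,0.0005,1,0,0,0,0,0,0,1])

```text
clock: 14.92
eef_pos: [0.5487, 0.066, 0.0549]
tool_rot: [[0.988, 0.156, 0.001], [0.156, -0.988, -0.0], [0.001, 0.0, -1.0]]
wrist_force: [-7.2, -1.0, 15.0]
finger_gap: 0.0003
```

drive_tool(moves=[0,0,0,0,0,0.0005,1,0,0,0,0,0,0,1])

```text
clock: 15.18
eef_pos: [0.5487, 0.066, 0.0548]
tool_rot: [[0.988, 0.156, 0.001], [0.156, -0.988, -0.0], [0.001, 0.0, -1.0]]
wrist_force: [-9.3, -1.3, 20.3]
finger_gap: 0.0001
```

```bash
python3 -c "
from h import *
status()
f=grab('scene','s13');lidtop(f)"
```

```text
t 15.18 tcp [-29.6   0.3  54.8] F [-9.4  0.2 20.3] gap 0.0 tilt 0.0 yaw 0.1
75 65 z at hinge 78.3 z at edge 78.5 angle 0.002 rms 0.8
60 61 z at hinge 78.1 z at edge 78.7 angle 0.004 rms 0.8
-60 79 z at hinge 78.5 z at edge 78.6 angle 0.001 rms 0.9
-75 83 z at hinge 78.5 z at edge 78.5 angle 0.001 rms 0.8
```

The lid is against a hard stop and measures flat. I'll retreat.

drive_tool(moves=[0,0,0,0,0,-0.003,1,0,0,0,0,0,-0.02,1,0,0,0,0,0,-0.05,1,0,0,0,0,0,-0.05,1,0,0,0,-0.03,0,-0.05,1,0,0,0,-0.05,0,0,1,0,0,0,-0.05,0,0,1,0,0,0,0,0,0,1])

```text
clock: 16.23
eef_pos: [0.4182, 0.0456, 0.2267]
tool_rot: [[0.988, 0.155, 0.001], [0.155, -0.988, 0.0], [0.001, 0.0, -1.0]]
wrist_force: [1.3, -1.0, 0.4]
finger_gap: -0.0004
```

```bash
python3 -c "
from h import *
status()
f=grab('scene','s14');lidtop(f)
f2=grab('top','t14');T=tocase(pts(f2))*1e3
for n,t in(('before',load('t1')),('after',f2)):
  im=t['image']; hsv=cv2.cvtColor(im,cv2.COLOR_BGR2HSV)
  g=cv2.inRange(hsv,(50,120,30),(90,255,255)); g[:, :360]=0; g[:,410:]=0; M=cv2.moments(g,True); print(n,'green',M['m10']/M['m00'],M['m01']/M['m00'],M['m00'])
cv2.imwrite('pics/t14z.png',cv2.resize(f2['image'][110:240,210:420],None,fx=3.8,fy=3.8))
d=cv2.absdiff(load('top0')['image'],f2['image']);print()
"
```

```text
t 16.23 tcp [-1.617e+02  2.000e-01  2.267e+02] F [ 1.2 -1.2  0.4] gap -0.0 tilt 0.1 yaw 0.1
75 72 z at hinge 78.6 z at edge 78.6 angle -0.0 rms 0.9
60 76 z at hinge 78.3 z at edge 78.6 angle 0.002 rms 0.9
-60 86 z at hinge 78.5 z at edge 78.3 angle -0.001 rms 0.7
-75 86 z at hinge 78.4 z at edge 78.4 angle 0.0 rms 0.8
before green 384.2844036697248 169.1834862385321 109.0
after green 384.1241379310345 169.83448275862068 145.0
```

View pics/s14.png

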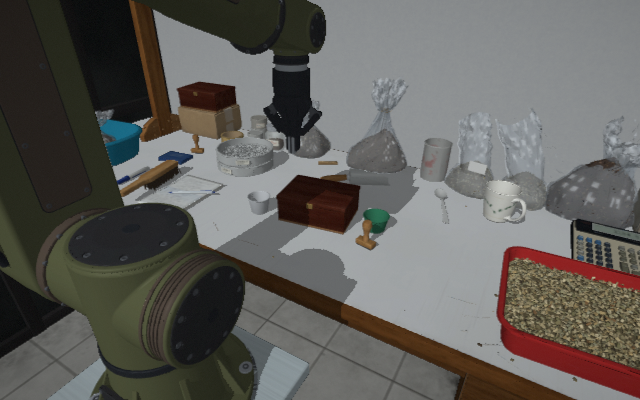

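View pics/t14z.png

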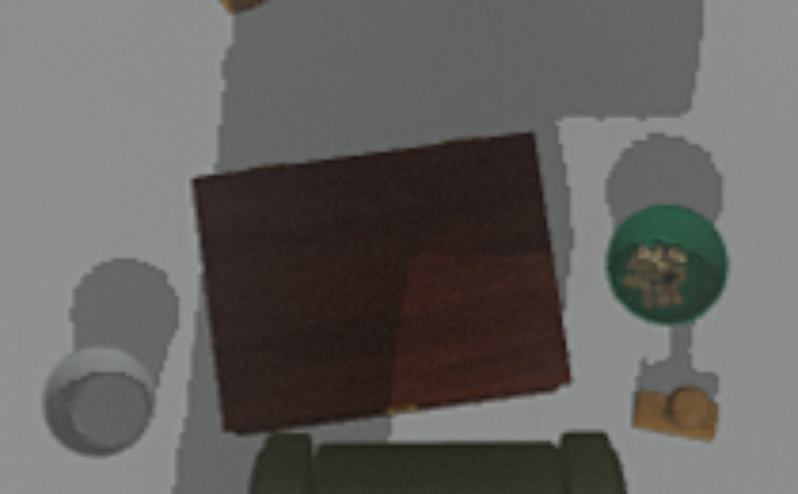

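The lid is shut and flat, and the cups and stamp sit at the same pixels as before. The arm is clear, so I'm handing in.

```bash
python3 -c "
from h import *
print(close_job())"
```

```text
the job is handed in; nothing more can be done
None
```

The check-weight case is put away: the keeper lies flat over the weights and the lid is fully shut on top of it. I handed the job in at about 16.3 s of the 58 s allowed.

- **Keeper:** I pushed it over from the front with the shut fingers until it met its stop at about 8 N. It then measured flat, within about 0.01 rad, with its top 60–62 mm up.
- **Lid:** I swung it down from behind with the fingertips, slowing to about 1 mm per row at the end. I pressed it against its stop with about 20 N upward force (22 N in all). After the arm backed off it stayed at 0.000 ± 0.002 rad, with its top at 78.5 mm against the nominal 78.
- **Bystanders:** In the last top view the two cups and the stamp show at the same places as before. I checked the steel cup and the stamp by eye only. The green cup's mask centre moved less than 1 px, though its mask area changed (109 to 145 px), which I put down to the changed shadow.
- **One disagreement:** The real ends of the shut fingers sat about 23.6 mm above the reported TCP, so my first push left the keeper at 0.49 rad. I saw this in the depth data and corrected for it.

I did not look at the weights or tweezers again after closing the lid. The fingers only touched the keeper's bare face and the outside of the lid.

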